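# Fit the missing post of a bar-trunk tray after gauging its socket

## Task

The trunk tray lacks one corner post. Take the depth rod from its stand, set its tip down on the bottom of the empty socket to find how deep it is, hang the rod back in its stand, then stand in the socket the one spare post whose top comes level with the tray's other three posts. Leave the other two spare posts standing where they are and do not knock the glasses about.

Things in the scene. Friction and masses are not known exactly. Their poses are not given: they have to be found in the camera images.
- tray: Brown wooden trunk tray, fixed, a solid block 200 x 220 x 80 mm (its x, y, z) flat on the table. Three corners carry fixed dark posts with brass tops, 28 mm in diameter, standing 45 mm above its top face, at (-60, 70), (60, -70) and (60, 70) mm in its x, y; the fourth, at (-60, -70), has the empty socket. Origin: centre of its underside.
- socket (a point): The empty socket, a round blind hole 36 mm in diameter in the tray's top, framed by a square brass inlay. Point: the centre of its mouth, level with the tray's top face, 80 mm above the table; axes as the tray, z up. Its flat rigid floor (floor_a, floor_b or floor_c) lies 26, 44 or 62 mm below the mouth: which one is not known until it is probed.
- rod_handle (a point): The depth rod, upright, 120 g: steel, 12 mm in diameter, black rings every 10 mm from its tip; then a brass flange 40 mm across, 4 mm thick; then a red round handle 24 mm across, 40 mm tall. Point: the handle's centre; z along the rod, away from the tip. The tip is 109 mm below it, the flange's underside 24 mm below, its top 20 mm below, the handle's top 20 mm above.
- stand_hole0 (a point): The rod's stand, a fixed pale wooden block 70 x 70 x 90 mm with an upright hole, 25 mm in diameter, right through it to the table. The rod hangs in the hole with its flange resting on the block's top. Point: the centre of the hole's mouth, on the block's top face, 90 mm above the table.
- post_short_center (a point): The short spare post: pale wood all over but for a thin brass ring near the top, round, 28 mm in diameter, 71 mm tall, 80 g, flat foot with a small chamfer, standing upright on the table. Point: its centre, half-way up (35.5 mm from either end); z runs along it, up. It stands level with the three fixed posts in a socket 26 mm deep.
- post_middle_center (a point): The middle spare post: green all over but for a thin brass ring near the top, round, 28 mm in diameter, 89 mm tall, 80 g, flat foot with a small chamfer, standing upright on the table. Point: its centre, half-way up (44.5 mm from either end); z runs along it, up. It stands level with the three fixed posts in a socket 44 mm deep.
- post_long_center (a point): The long spare post: blue all over but for a thin brass ring near the top, round, 28 mm in diameter, 107 mm tall, 80 g, flat foot with a small chamfer, standing upright on the table. Point: its centre, half-way up (53.5 mm from either end); z runs along it, up. It stands level with the three fixed posts in a socket 62 mm deep.
- shot0_center (a point): A small clear shot glass, 48 mm across, 55 mm tall, standing on the table; bystander. Point: its centre, 27.5 mm up.
- shot1_center (a point): A small clear shot glass, 48 mm across, 55 mm tall, standing on the table; bystander. Point: its centre, 27.5 mm up.
- shot2_center (a point): A small clear shot glass, 48 mm across, 55 mm tall, standing on the table; bystander. Point: its centre, 27.5 mm up.
- tumbler0_center (a point): A clear glass tumbler, 82 mm across, 95 mm tall, standing on the table; bystander. Point: its centre, 47.5 mm up.
- tumbler1_center (a point): A clear glass tumbler, 82 mm across, 95 mm tall, standing on the table; bystander. Point: its centre, 47.5 mm up.
There are look-alikes about, which are no part of the job. Of the things shaped like the part that bears post_middle_center, the green one is meant.

How it is judged:
By the outcome, as a careful person would: the job done as asked, in the order asked, and still so for the second after the job is handed in, with the robot touching nothing.
It also fails if it takes over 61 s, if anything falls off the work surface, if the arm or the gripper's body presses on something with over 40 N, if the wrist force passes 120 N, or if a joint passes its speed limit or range.

## Robot

A 6-joint arm with a two-finger parallel gripper is mounted at the origin on the work surface. World frame = base frame: x ahead of the robot, y to its left, z up, the work surface at z = 0. Lengths are in m, angles in rad, forces in N, time in s.
With the tool pointing down it reaches from about 0.35 to 0.925 m from the base axis. Payload 6.4 kg.
Tool frame: the origin (TCP) lies midway between the tips of the shut fingers; the grasp point (between the pads) lies 19 mm behind it; y points along the fingers, z is the direction in which the jaws open and shut, and the axes are right-handed (so a half turn about y gives the same grasp; the last joint's range is limited). The gripper opens to 85 mm and grips with 20 to 120 N. Pads are 22 mm wide; open, the fingers measure 114 mm over their backs; the gripper's body (76 mm by 85 mm) begins 54 mm behind the grasp point. The pads swing forward as they close: fully open they stand 13 mm farther back than shut.
Start: joints at [1.078, 0.245, 1.558, -0, 1.339, -0.174], TCP at [0.204, 0.617, 0.231] pointing down, gripper open.
Joint ranges: [-3.13, 3.13], [-1.02, 2.26], [0.13, 2.54], [-0.95, 4.09], [0.21, 2.88], [-2.74, 2.74]. Speed limits (rad/s): [2.57, 2.57, 3.14, 3.14, 3.14, 3.14].

## Interface

Orientations are given as a unit quaternion [x, y, z, w].
In Python, from cell import r gives the robot as it stands.
- The arm moves only by the shell command python3 -m crank 'ROWS' [FORCE]. ROWS is JSON, a list of rows, each an object with "linear": the shift along the tool's x, y, z in cm, a list of three; "roll": the turn about the tool's y in rad; "hand": the finger opening in cm, from 0 to 8.54. A call has exactly 8 rows; each row shifts and turns the commanded pose from where the row before left it, along the tool's axes as they then stand; what a row does not reach is not made up. A row lasts 1/12 s, in which the tool goes at most 41.7 mm and 7.16 degrees, less where a joint would pass 70% of its speed; a pose out of reach is approached as far as the arm can. A call is refused whole if a number of a shift passes 4.17 or a number of a turn 0.125, either way. A call with a gripper value outside its range is refused whole. The fingers move at their own pace and stop on an object; FORCE is the grip in N (left out, the last holds). Time passes only in rows, so rows that do not move let the fingers close, or fill a call up. It gives the time, the measured TCP pose, the force and the opening at its end, in the units of the state.
- r.get_state(): the state, without advancing time (a new reading comes with each control period).
- r.snapshot(name): name is "scene" or "top" or "wrist"; returns a dict with "img" (480x640x3 uint8, red, green, blue), "z_map" (480x640 float32, m along the optical axis (not along the pixel's ray), 0 where there is no reading), "vertical_fov" (degrees; the focal length in pixels is half the picture's height over the tangent of half this angle, whatever the lens; pixels are square), "cx", "cy" (the principal point, pixels), "k1" (the pictures are not rectified: a ray, as slopes to the right and down, at radius r is drawn at 1 + k1 r^2 times it, then the intrinsics apply), "extrinsics" (4x4, takes a point from camera to world coordinates). Camera axes: x right, y down, z forward; pixel columns grow to the right and rows downward; lengths in m; the calibration is good to about 2 mm. A picture is of the moment at which its call begins.
- r.job_done(): hands the job in, once; it reports no verdict.
Trained networks look in a picture, given as the dict that the camera call returned (one of the last four; its "shot" number tells which), for a name from the list of things; names that differ only in an ending like _2 or _b are one class to them, and where a whole thing is asked for, a point or a joint stands for the part that bears it (a point fixed in the world has none). Each returns a list of dicts, best first, with "score" (0 to 1); they miss things now and then, are a little off and sometimes report something else, mostly with a low value. They report only what shows in the picture. A call takes as long as a camera call. They do not tell look-alikes from the thing itself.
- r.search_frame(picture, name): "xyz" ([x, y, z] in m, in world coordinates, good to about 4 mm: the middle of the surface that is visible of it).
- r.trace(picture, name): "mask" (480x640 bool, what is visible of it).
The state is a dict: "time_s": time; "joint_positions": joint angles; "joint_vel": joint speeds; "joint_efforts": joint torques, N m; "tool_pos": TCP position; "ee_rot": TCP orientation; "force": force on the tool from outside, world axes, zero at the start; "ft_torque": the same for the moment, N m; "gripper_width": opening from 0.0 (shut) to 1.0 (fully open).
Only numpy, scipy, OpenCV 4.12 (cv2) and the standard library are available. Lean on these libraries where they do the work, as an engineer would, in place of code of your own. Each camera call takes 0.05 s, during which the arm holds its last target. There are 200 camera calls.

## Working session

There is one attempt and no reset: what is moved stays moved. The work goes in short steps, Python scripts to look and compute and a shell command to move; the robot and the scene stay as the last step left them, time stands still between calls to the robot, and variables do not carry over. Pictures are saved under pics/ and viewed, about 8 in all and at most 12, crops included, and the job is handed in when it is done.

```bash
ls; mkdir -p pics
cat > h.py <<'E'
import numpy as np, cv2
from cell import r
def f_of(s): return 240/np.tan(np.radians(s['vertical_fov'])/2)
def cloud(s):
    f=f_of(s); v,u=np.mgrid[0:480,0:640]
    K=np.array([[f,0,s['cx']],[0,f,s['cy']],[0,0,1]])
    # distortion: x_d = x(1+k1 r^2)
    p=cv2.undistortPoints(np.stack([u,v],-1).reshape(-1,1,2).astype(float),K,np.array([s['k1'],0,0,0,0.]))[:,0]
    z=s['z_map'].reshape(-1); P=np.c_[p*z[:,None],z]; E=np.array(s['extrinsics'])
    W=P@E[:3,:3].T+E[:3,3]; W[z<=0]=np.nan
    return W.reshape(480,640,3)
def save(s,n,crop=None,sc=1):
    im=s['img'][:,:,::-1]
    if crop: im=im[crop[1]:crop[3],crop[0]:crop[2]]
    if sc!=1: im=cv2.resize(im,None,fx=sc,fy=sc,interpolation=cv2.INTER_CUBIC)
    cv2.imwrite('pics/'+n+'.png',im)
NAMES=['tray','socket','rod_handle','stand_hole0','post_short_center','post_middle_center','post_long_center','shot0_center','tumbler0_center']
E
python3 - <<'E'
from h import *
print(r.get_state())
for c in ('top','scene'):
    s=r.snapshot(c); save(s,c+'0'); print(c)
    for n in NAMES:
        print(n,[(np.round(d['xyz'],3).tolist(),round(d['score'],2)) for d in r.search_frame(s,n)][:6])
E
```

```text
pics
{'time_s': 0.0, 'joint_positions': array([ 1.07789904e+00,  2.45806412e-01,  1.55904064e+00,  2.06129110e-05,
        1.33871587e+00, -1.74101085e-01]), 'joint_vel': array([ 1.59780224e-03, -5.01807034e-04,  3.94550400e-04, -4.32968070e-05,
       -7.06407140e-04,  9.42405838e-05]), 'joint_efforts': array([ 2.61391888e-04, -4.29510784e+01, -3.26128972e+01, -6.69494011e-05,
        5.30328471e-03, -1.98314871e-05]), 'tool_pos': array([0.20344074, 0.61674041, 0.23017092]), 'ee_rot': array([ 0.69879807, -0.11247113,  0.11200167, -0.69748629]), 'force': array([ 0.23267619, -1.17088378,  0.26090064]), 'ft_torque': array([ 0.01556707, -0.01834122, -0.00280637]), 'gripper_width': 1.000023268632898}
top
tray []
socket [([0.582, 0.24, 0.079], 0.77)]
rod_handle [([0.444, 0.409, 0.043], 0.74), ([0.635, -0.087, 0.094], 0.64)]
stand_hole0 [([0.624, -0.083, 0.088], 0.71)]
post_short_center [([0.594, -0.273, 0.069], 0.54)]
post_middle_center [([0.364, -0.086, 0.089], 0.63), ([0.494, -0.126, 0.091], 0.61), ([0.627, -0.083, 0.088], 0.44)]
post_long_center [([0.436, -0.269, 0.104], 0.43)]
shot0_center []
tumbler0_center [([0.567, -0.434, 0.044], 0.66)]
scene
tray [([0.628, 0.25, 0.076], 0.71)]
socket [([0.626, 0.25, 0.081], 0.63)]
rod_handle [([0.646, -0.076, 0.112], 0.7)]
stand_hole0 [([0.664, -0.06, 0.065], 0.67)]
post_short_center [([0.599, -0.273, 0.046], 0.71), ([0.647, -0.078, 0.112], 0.27)]
post_middle_center [([0.376, -0.079, 0.056], 0.88), ([0.502, -0.116, 0.058], 0.84), ([0.44, -0.094, 0.058], 0.8), ([0.395, -0.02, 0.055], 0.56)]
post_long_center [([0.444, -0.27, 0.066], 0.84)]
shot0_center [([0.424, 0.047, 0.037], 0.77), ([0.648, -0.079, 0.111], 0.37)]
tumbler0_center [([0.576, -0.41, 0.066], 0.83)]
```

View pics/top0.png

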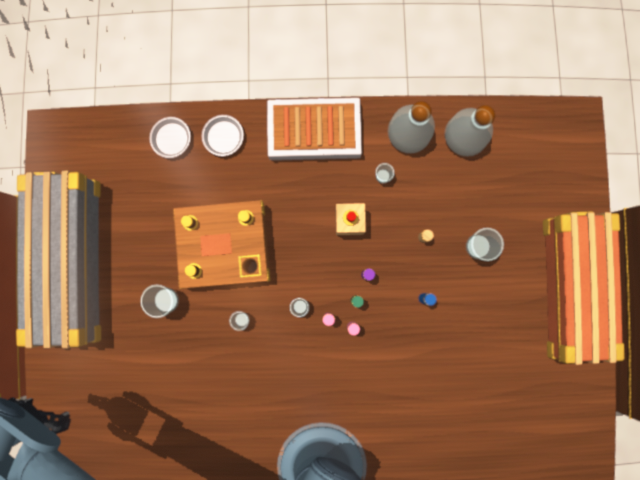

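View pics/scene0.png

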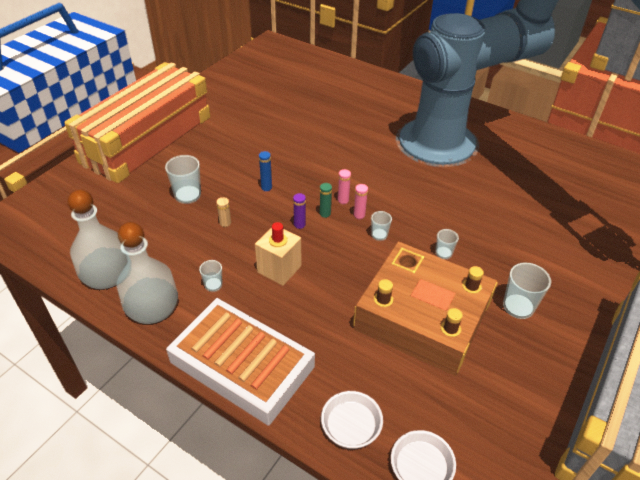

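The top view shows the tray with its socket at px (249,265) and the rod's red handle in the stand at (351,216). The green post is at (357,301), blue at (430,299) and pale at (427,236). Purple and pink look-alikes stand near the green one. Next I'll measure from the top cloud.

```bash
cat > m.py <<'E'
from h import *
s=r.snapshot('top'); W=cloud(s); s2=r.snapshot('scene'); W2=cloud(s2)
def near(W,c,rad,z0,z1):
    m=(np.hypot(W[...,0]-c[0],W[...,1]-c[1])<rad)&(W[...,2]>z0)&(W[...,2]<z1); return W[m],m
def circ(P):
    c,_=cv2.minEnclosingCircle(P[:,:2].astype(np.float32)); return np.round(c,4)
for n,(u,v),rad in [('rod',(351,216),.03),('green',(357,301),.025),('purple',(369,274),.025),('blue',(430,299),.03),('pale',(427,236),.03),('p1',(187,221),.03),('p2',(245,216),.03),('p3',(193,270),.03),('pink1',(329,320),.02),('pink2',(354,329),.02)]:
    c=np.nanmedian(W[v-1:v+2,u-1:u+2].reshape(-1,3),0)
    for nm,X in(('top',W),('scene',W2)):
        P,_=near(X,c,rad,c[2]-.006,c[2]+.006)
        if len(P): print(n,nm,np.round(c,3),len(P),'mid',np.round((P.min(0)+P.max(0))/2,4),'mean',np.round(P.mean(0),4),'ext',np.round(np.ptp(P,0),3))
for nm,X in(('top',W),('scene',W2)):
    P,_=near(X,(.64,.3),.2,.07,.088); print('tray',nm,cv2.minAreaRect(P[:,:2].astype(np.float32)*1000),np.median(P[:,2]))
    P,_=near(X,(.63,-.08),.07,.08,.093); print('stand',nm,cv2.minAreaRect(P[:,:2].astype(np.float32)*1000),np.median(P[:,2]))
for u,v in [(159,300),(240,320),(299,307),(384,173),(485,245)]: print((u,v),np.round(W[v,u],3))
E
python3 m.py
```

```text
rod top [ 0.638 -0.084  0.134] 71 mid [ 0.6394 -0.0837  0.1337] mean [ 0.6394 -0.0838  0.1336] ext [0.022 0.02  0.011]
rod scene [ 0.638 -0.084  0.134] 93 mid [ 0.6386 -0.0843  0.1342] mean [ 0.6398 -0.0836  0.1341] ext [0.024 0.023 0.012]
green top [ 0.434 -0.095  0.088] 98 mid [ 0.4338 -0.0953  0.0882] mean [ 0.4335 -0.0956  0.0882] ext [0.025 0.025 0.011]
green scene [ 0.434 -0.095  0.088] 108 mid [ 0.4321 -0.0963  0.0881] mean [ 0.4341 -0.0955  0.089 ] ext [0.032 0.028 0.012]
purple top [ 0.499 -0.126  0.09 ] 97 mid [ 0.4992 -0.1252  0.0895] mean [ 0.4993 -0.1252  0.0889] ext [0.025 0.028 0.011]
purple scene [ 0.499 -0.126  0.09 ] 104 mid [ 0.4968 -0.1269  0.089 ] mean [ 0.4985 -0.1254  0.0895] ext [0.032 0.03  0.01 ]
blue top [ 0.435 -0.272  0.107] 88 mid [ 0.4348 -0.2722  0.1073] mean [ 0.4347 -0.2719  0.1065] ext [0.025 0.025 0.011]
blue scene [ 0.435 -0.272  0.107] 91 mid [ 0.4329 -0.2731  0.1067] mean [ 0.4345 -0.2722  0.1076] ext [0.033 0.032 0.01 ]
pale top [ 0.591 -0.275  0.071] 93 mid [ 0.5934 -0.2769  0.071 ] mean [ 0.5935 -0.277   0.0704] ext [0.026 0.027 0.012]
pale s
[... 1258 characters left out ...]
.029 0.012]
tray top ((568.5028076171875, 274.3927307128906), (225.39346313476562, 289.9067687988281), 3.713853359222412) 0.07967703988320629
stand top ((639.5809936523438, -83.74703979492188), (70.08885955810547, 71.0541000366211), 89.8980712890625) 0.08928540398612828
tray scene ((569.836669921875, 275.3756103515625), (222.56881713867188, 293.31463623046875), 3.5277938842773438) 0.08137275963565482
stand scene ((637.8743286132812, -85.26937866210938), (74.69231414794922, 73.77560424804688), 89.67056274414062) 0.09049292826177019
(159, 300) [0.444 0.416 0.006]
(240, 320) [ 0.388  0.205 -0.   ]
(299, 307) [0.419 0.05  0.007]
(384, 173) [ 0.763 -0.179  0.006]
(485, 245) [ 0.569 -0.44   0.006]
```

```bash
cat > g.py <<'E'
import sys
from h import *
from scipy.spatial.transform import Rotation as R
def go(*t):
    s=r.get_state(); M=R.from_quat(s['ee_rot']).as_matrix()
    print('t',round(s['time_s'],2),'tcp',np.round(s['tool_pos'],4),'F',np.round(s['force'],1),'w',round(s['gripper_width'],3),'q',np.round(s['joint_positions'],2))
    print('tool axes in world (cols x,y,z)\n',np.round(M,3))
    a=np.degrees(np.arctan2(M[1,2],M[0,2])); print('jaw(z) heading deg',round(a,1))
    for x in t: print('to',x,'cm tool',np.round(100*M.T@(np.array(x)-s['tool_pos']),2))
if __name__=='__main__': go(*[tuple(map(float,a.split(','))) for a in sys.argv[1:]])
E
python3 g.py .6395,-.0838,.231
```

```text
t 1.1 tcp [0.2037 0.6173 0.2313] F [-0.6  0.2 -0. ] w 1.002 q [ 1.08  0.25  1.56  0.    1.34 -0.17]
tool axes in world (cols x,y,z)
 [[ 0.95  -0.     0.314]
 [-0.314  0.     0.95 ]
 [-0.    -1.    -0.   ]]
jaw(z) heading deg 71.7
to (0.6395, -0.0838, 0.231) cm tool [ 6.336e+01  3.000e-02 -5.291e+01]
```

```bash
python3 -m crank '[{"linear":[0,0,0],"roll":-0.107,"hand":8.5},{"linear":[0,0,0],"roll":-0.106,"hand":8.5},{"linear":[0,0,0],"roll":-0.106,"hand":8.5},{"linear":[2,0,-3.3],"roll":0,"hand":8.5},{"linear":[2.1,0,-3.4],"roll":0,"hand":8.5},{"linear":[2.1,0,-3.4],"roll":0,"hand":8.5},{"linear":[2.1,0,-3.4],"roll":0,"hand":8.5},{"linear":[2.1,0,-3.4],"roll":0,"hand":8.5}]' 40
python3 g.py .6395,-.0838,.231
```

```text
time_s: 1.77
tool_pos: [0.3083, 0.4467, 0.2314]
ee_rot: [-0.707, -0.0, 0.0, 0.707]
force: [0.8, 0.4, 0.3]
gripper_width: 0.996
t 1.77 tcp [0.3083 0.4467 0.2314] F [0.8 0.4 0.3] w 0.996 q [ 0.76 -0.01  1.83 -0.    1.32 -0.81]
tool axes in world (cols x,y,z)
 [[ 1.     0.    -0.001]
 [ 0.001  0.     1.   ]
 [ 0.    -1.     0.   ]]
jaw(z) heading deg 90.1
to (0.6395, -0.0838, 0.231) cm tool [ 3.307e+01  4.000e-02 -5.308e+01]
```

```bash
python3 -m crank '[{"linear":[2.1,0,-3.4],"roll":0,"hand":8.5},{"linear":[2.1,0,-3.4],"roll":0,"hand":8.5},{"linear":[2.1,0,-3.4],"roll":0,"hand":8.5},{"linear":[2.1,0,-3.4],"roll":0,"hand":8.5},{"linear":[2.1,0,-3.4],"roll":0,"hand":8.5},{"linear":[2.1,0,-3.4],"roll":0,"hand":6},{"linear":[2.1,0,-3.4],"roll":0,"hand":6},{"linear":[2.1,0,-3.4],"roll":0,"hand":6}]' 40
python3 g.py .6395,-.0838,.231
```

```text
time_s: 2.43
tool_pos: [0.4766, 0.1745, 0.2317]
ee_rot: [-0.707, -0.0, -0.0, 0.707]
force: [1.6, 0.4, 0.1]
gripper_width: 0.7
t 2.43 tcp [0.4766 0.1745 0.2317] F [1.6 0.4 0.1] w 0.7 q [ 0.13 -0.1   1.92  0.    1.32 -1.44]
tool axes in world (cols x,y,z)
 [[ 1.     0.001 -0.   ]
 [ 0.     0.     1.   ]
 [ 0.001 -1.     0.   ]]
jaw(z) heading deg 90.0
to (0.6395, -0.0838, 0.231) cm tool [ 16.29   0.07 -25.83]
```

```bash
python3 - <<'E'
from h import *
s=r.snapshot('wrist'); save(s,'w1'); W=cloud(s)
m=(np.abs(W[...,0]-.527)<.016)&(np.abs(W[...,1]-.1675)<.016)&(W[...,2]<.07)
P=W[m]; print(len(P), P.min(0),P.max(0)) if len(P) else 0
print(np.array(s['extrinsics']).round(3), [(np.round(d['xyz'],4),d['score']) for d in r.search_frame(s,'socket')])
M=np.argwhere(m); print(M.min(0),M.max(0)) if len(M) else 0
E
python3 -m crank '[{"linear":[2.1,0,-3.4],"roll":0,"hand":6},{"linear":[2.1,0,-3.4],"roll":0,"hand":6},{"linear":[2.1,0,-3.4],"roll":0,"hand":6},{"linear":[2.1,0,-3.4],"roll":0,"hand":6},{"linear":[2.1,0,-3.4],"roll":0,"hand":6},{"linear":[2.1,0,-3.4],"roll":0,"hand":6},{"linear":[2.1,0,-3.4],"roll":0,"hand":6},{"linear":[1.59,0,-2.03],"roll":0,"hand":6}]' 40
python3 g.py .6395,-.0838,.100
```

```text
934 [0.52237882 0.15152027 0.03462013] [0.54299454 0.18334359 0.06995675]
[[ 0.     0.96   0.279  0.406]
 [ 1.    -0.     0.     0.175]
 [ 0.     0.279 -0.96   0.375]
 [ 0.     0.     0.     1.   ]] [(array([0.5355, 0.2232, 0.083 ]), 0.89)]
[258 291] [293 328]
time_s: 3.2
tool_pos: [0.6399, -0.0847, 0.2312]
ee_rot: [0.707, -0.0, 0.001, -0.707]
force: [-0.3, 0.2, -0.6]
gripper_width: 0.704
t 3.2 tcp [ 0.6399 -0.0847  0.2312] F [-0.3  0.2 -0.6] w 0.704 q [-0.31  0.23  1.57 -0.    1.34 -1.88]
tool axes in world (cols x,y,z)
 [[ 1.     0.     0.002]
 [-0.002 -0.001  1.   ]
 [ 0.    -1.    -0.001]]
jaw(z) heading deg 89.9
to (0.6395, -0.0838, 0.1) cm tool [-0.05 13.12  0.1 ]
```

View pics/w1.png

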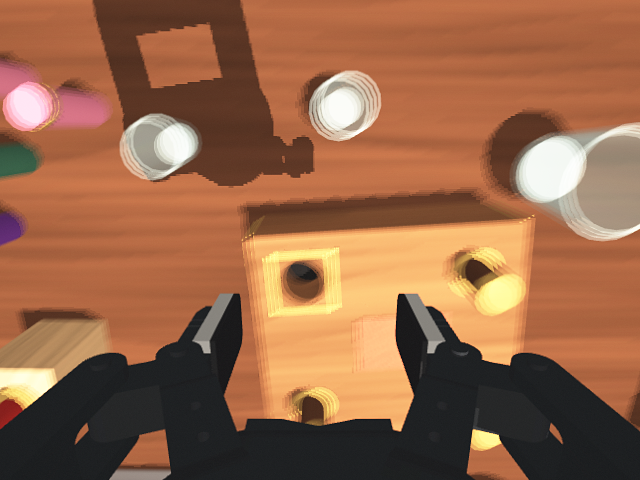

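The picture was taken while moving, so it is blurred. It shows the socket as a dark hole at px (302,282), which agrees with my estimate. Next I lower onto the rod handle and grip it.

```bash
python3 -m crank '[{"linear":[0,3.5,0.1],"roll":0,"hand":6},{"linear":[0,3.5,0],"roll":0,"hand":6},{"linear":[0,3.5,0],"roll":0,"hand":6},{"linear":[0,2.6,0],"roll":0,"hand":5},{"linear":[0,0,0],"roll":0,"hand":2},{"linear":[0,0,0],"roll":0,"hand":2},{"linear":[0,0,0],"roll":0,"hand":2},{"linear":[0,0,0],"roll":0,"hand":2}]' 40
python3 g.py .6395,-.0838,.100
```

```text
time_s: 3.87
tool_pos: [0.6402, -0.081, 0.1029]
ee_rot: [0.707, 0.002, 0.001, -0.707]
force: [-0.3, -0.3, -1.7]
gripper_width: 0.271
t 3.87 tcp [ 0.6402 -0.081   0.1029] F [-0.3 -0.3 -1.7] w 0.271 q [-0.3   0.37  1.65  0.    1.12 -1.87]
tool axes in world (cols x,y,z)
 [[ 1.     0.004 -0.001]
 [ 0.001 -0.001  1.   ]
 [ 0.004 -1.    -0.001]]
jaw(z) heading deg 90.0
to (0.6395, -0.0838, 0.1) cm tool [-0.08  0.29 -0.28]
```

```bash
python3 -m crank '[{"linear":[0,0,0],"roll":0,"hand":2},{"linear":[0,0,0],"roll":0,"hand":2},{"linear":[0,-0.5,0],"roll":0,"hand":2},{"linear":[0,-2.5,0],"roll":0,"hand":2},{"linear":[0,-4,0],"roll":0,"hand":2},{"linear":[0,-4,0],"roll":0,"hand":2},{"linear":[0,-1,0],"roll":0,"hand":2},{"linear":[0,0,0],"roll":0,"hand":2}]' 60
python3 g.py .527,.1675,.220
python3 - <<'E'
from h import *
s=r.snapshot('scene'); save(s,'s2',(180,130,480,355),2.5)
E
```

```text
time_s: 4.53
tool_pos: [0.6414, -0.0817, 0.2266]
ee_rot: [0.708, 0.004, 0.003, -0.706]
force: [0.5, 0.3, -0.8]
gripper_width: 0.265
t 4.53 tcp [ 0.6414 -0.0817  0.2266] F [ 0.5  0.3 -0.8] w 0.265 q [-0.3   0.24  1.58  0.    1.32 -1.87]
tool axes in world (cols x,y,z)
 [[ 1.     0.01  -0.   ]
 [ 0.    -0.003  1.   ]
 [ 0.01  -1.    -0.003]]
jaw(z) heading deg 90.0
to (0.527, 0.1675, 0.22) cm tool [-11.44   0.47  24.92]
```

View pics/s2.png

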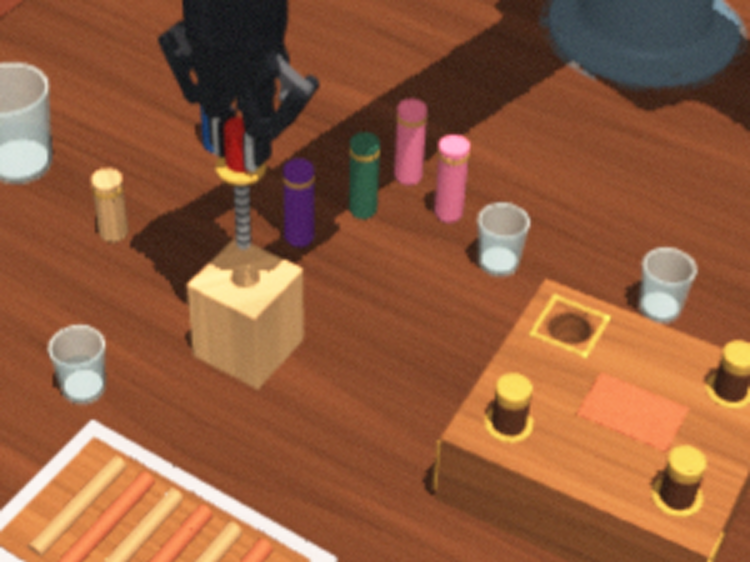

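The rod is held upright at crop px (240,180), with its tip clear above the stand. Now to the socket.

```bash
python3 -m crank '[{"linear":[-1.0,-1,2.5],"roll":0,"hand":2},{"linear":[-1.6,0,3.4],"roll":0,"hand":2},{"linear":[-1.6,0,3.4],"roll":0,"hand":2},{"linear":[-1.6,0,3.4],"roll":0,"hand":2},{"linear":[-1.6,0,3.4],"roll":0,"hand":2},{"linear":[-1.6,0,3.4],"roll":0,"hand":2},{"linear":[-1.6,0,3.4],"roll":0,"hand":2},{"linear":[-0.8,0,2],"roll":0,"hand":2}]'
python3 -m crank '[{"linear":[0,0,0],"roll":0,"hand":2},{"linear":[0,0,0],"roll":0,"hand":2},{"linear":[0,0,0],"roll":0,"hand":2},{"linear":[0,0,0],"roll":0,"hand":2},{"linear":[0,0,0],"roll":0,"hand":2},{"linear":[0,0,0],"roll":0,"hand":2},{"linear":[0,0,0],"roll":0,"hand":2},{"linear":[0,0,0],"roll":0,"hand":2}]'
python3 g.py .527,.1675,.220
cat > tip.py <<'E'
from h import *
st=r.get_state()['tool_pos']
s=r.snapshot('scene'); W=cloud(s)
d=np.hypot(W[...,0]-st[0],W[...,1]-st[1])
for lo,hi in((.13,.14),(.14,.15),(.15,.165),(.165,.18),(.18,.20)):
    m=(d<.03)&(W[...,2]>st[2]-.231+lo)&(W[...,2]<st[2]-.231+hi); P=W[m]
    if len(P): print(lo,len(P),np.round(np.median(P,0),4),'min/max',P.min(0).round(3),P.max(0).round(3))
w=r.snapshot('wrist'); save(w,'w_'+str(w['shot'])); save(s,'sc_%d'%s['shot'])
print(s['shot'],w['shot'])
X=cloud(w); m=(np.abs(X[...,0]-.527)<.03)&(np.abs(X[...,1]-.1675)<.03)&(X[...,2]<.072)&(X[...,2]>.01); P=X[m]; print('wrist hole',len(P),P.min(0).round(3),P.max(0).round(3)) if len(P) else 0
E
python3 tip.py
```

```text
time_s: 5.25
tool_pos: [0.5211, 0.1707, 0.2271]
ee_rot: [-0.707, 0.001, 0.003, 0.707]
force: [0.4, -0.1, -1.1]
gripper_width: 0.26
time_s: 5.92
tool_pos: [0.5249, 0.1676, 0.2303]
ee_rot: [0.707, -0.0, 0.0, -0.707]
force: [0.4, -1.0, -1.1]
gripper_width: 0.263
t 5.92 tcp [0.5249 0.1676 0.2303] F [ 0.4 -1.  -1.1] w 0.263 q [ 0.1   0.01  1.81 -0.    1.31 -1.47]
tool axes in world (cols x,y,z)
 [[ 1.     0.     0.001]
 [-0.001 -0.     1.   ]
 [ 0.    -1.    -0.   ]]
jaw(z) heading deg 90.0
to (0.527, 0.1675, 0.22) cm tool [ 0.21  1.03 -0.01]
0.13 2 [0.5247 0.1721 0.1378] min/max [0.524 0.171 0.136] [0.525 0.173 0.139]
0.14 17 [0.529  0.1693 0.1442] min/max [0.523 0.165 0.139] [0.53  0.174 0.148]
0.15 36 [0.5276 0.1695 0.1558] min/max [0.521 0.162 0.15 ] [0.531 0.175 0.164]
0.165 34 [0.5282 0.1707 0.171 ] min/max [0.524 0.162 0.164] [0.532 0.175 0.179]
0.18 46 [0.5288 0.1699 0.1892] min/max [0.522 0.164 0.18 ] [0.532 0.174 0.199]
7 8
wrist hole 1418 [0.514 0.148 0.019] [0.544 0.184 0.072]
```

View pics/w_8.png

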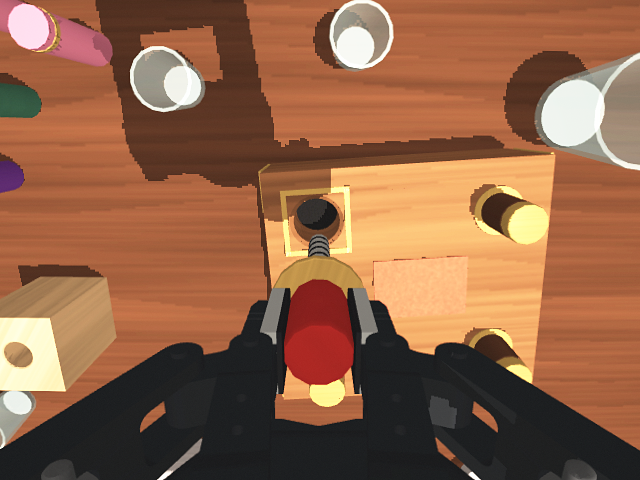

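The wrist view shows the brass frame at about px (281–352, 187–255) and the rod hanging towards it. I'll map the frame centre to the plane z = 0.08.

Run:
```python
from h import *
w=r.snapshot('wrist'); X=cloud(w)
for u,v in[(281,191),(349,187),(352,251),(286,255)]:
    p=X[v-1:v+2,u-1:u+2].reshape(-1,3); print((u,v),np.nanmedian(p,0).round(4))
m=(np.abs(X[...,2]-.08)<.004)&(np.abs(X[...,0]-.527)<.05)&(np.abs(X[...,1]-.1675)<.05)
hsv=cv2.cvtColor(w['img'],cv2.COLOR_RGB2HSV); b=m&(hsv[...,0]>22)&(hsv[...,0]<32)&(hsv[...,1]>140)
P=X[b]; print(len(P),cv2.minAreaRect((P[:,:2]*1000).astype(np.float32)))
# rod tip seen in wrist: dark/steel px along u~318
d=X[225:262:4,318]; print(d.round(3))
```

```text
(281, 191) [0.5019 0.1399 0.0813]
(349, 187) [0.4989 0.191  0.0807]
(352, 251) [0.5496 0.1944 0.0813]
(286, 255) [0.5528 0.1426 0.081 ]
3 ((520.4649658203125, 188.26327514648438), (44.645931243896484, 1.0191267728805542), 2.0539631843566895)
[[0.54  0.168 0.037]
 [0.543 0.168 0.036]
 [0.544 0.168 0.047]
 [0.519 0.168 0.146]
 [0.519 0.168 0.156]
 [0.519 0.168 0.162]
 [0.519 0.168 0.17 ]
 [0.519 0.168 0.177]
 [0.505 0.168 0.224]
 [0.507 0.168 0.225]]
```

Frame centre is (0.526, 0.167) and the rod axis is at about (0.525, 0.168), so they line up. Lowering.

```bash
python3 -m crank '[{"linear":[0.1,1.5,0],"roll":0,"hand":2},{"linear":[0,2,0],"roll":0,"hand":2},{"linear":[0,2,0],"roll":0,"hand":2},{"linear":[0,1.5,0],"roll":0,"hand":2},{"linear":[0,0,0],"roll":0,"hand":2},{"linear":[0,0,0],"roll":0,"hand":2},{"linear":[0,0,0],"roll":0,"hand":2},{"linear":[0,0,0],"roll":0,"hand":2}]'
python3 g.py
```

```text
time_s: 6.73
tool_pos: [0.5268, 0.1682, 0.162]
ee_rot: [-0.707, -0.001, -0.001, 0.707]
force: [-0.6, -0.0, -1.5]
gripper_width: 0.261
t 6.73 tcp [0.5268 0.1682 0.162 ] F [-0.6 -0.  -1.5] w 0.261 q [ 0.1   0.09  1.86  0.    1.18 -1.47]
tool axes in world (cols x,y,z)
 [[ 1.     0.003 -0.   ]
 [ 0.     0.     1.   ]
 [ 0.003 -1.     0.   ]]
jaw(z) heading deg 90.0
```

```bash
python3 -m crank '[{"linear":[0,0.1,0],"roll":0,"hand":2},{"linear":[0,0.1,0],"roll":0,"hand":2},{"linear":[0,0.1,0],"roll":0,"hand":2},{"linear":[0,0.1,0],"roll":0,"hand":2},{"linear":[0,0.1,0],"roll":0,"hand":2},{"linear":[0,0.1,0],"roll":0,"hand":2},{"linear":[0,0.1,0],"roll":0,"hand":2},{"linear":[0,0.1,0],"roll":0,"hand":2}]'
python3 g.py
```

```text
time_s: 7.4
tool_pos: [0.5257, 0.168, 0.1521]
ee_rot: [0.707, 0.0, -0.0, -0.707]
force: [-0.3, 0.9, -1.1]
gripper_width: 0.267
t 7.4 tcp [0.5257 0.168  0.1521] F [-0.3  0.9 -1.1] w 0.267 q [ 0.1   0.1   1.87  0.    1.17 -1.47]
tool axes in world (cols x,y,z)
 [[ 1. -0. -0.]
 [ 0. -0.  1.]
 [-0. -1. -0.]]
jaw(z) heading deg 90.0
```

```bash
python3 -m crank '[{"linear":[0,0.1,0],"roll":0,"hand":2},{"linear":[0,0.1,0],"roll":0,"hand":2},{"linear":[0,0.1,0],"roll":0,"hand":2},{"linear":[0,0.1,0],"roll":0,"hand":2},{"linear":[0,0.1,0],"roll":0,"hand":2},{"linear":[0,0.1,0],"roll":0,"hand":2},{"linear":[0,0.1,0],"roll":0,"hand":2},{"linear":[0,0.1,0],"roll":0,"hand":2}]'
python3 g.py
```

```text
time_s: 8.07
tool_pos: [0.5257, 0.168, 0.1442]
ee_rot: [0.707, 0.0, -0.0, -0.707]
force: [0.1, -0.3, -1.8]
gripper_width: 0.263
t 8.07 tcp [0.5257 0.168  0.1442] F [ 0.1 -0.3 -1.8] w 0.263 q [ 0.1   0.11  1.88 -0.    1.15 -1.47]
tool axes in world (cols x,y,z)
 [[ 1. -0. -0.]
 [ 0. -0.  1.]
 [-0. -1. -0.]]
jaw(z) heading deg 90.0
```

```bash
python3 -m crank '[{"linear":[0,0.1,0],"roll":0,"hand":2},{"linear":[0,0.1,0],"roll":0,"hand":2},{"linear":[0,0.1,0],"roll":0,"hand":2},{"linear":[0,0.1,0],"roll":0,"hand":2},{"linear":[0,0.1,0],"roll":0,"hand":2},{"linear":[0,0.1,0],"roll":0,"hand":2},{"linear":[0,0.0,0],"roll":0,"hand":2},{"linear":[0,0.0,0],"roll":0,"hand":2}]'
python3 g.py
```

```text
time_s: 8.73
tool_pos: [0.5257, 0.168, 0.1382]
ee_rot: [0.707, -0.0, -0.0, -0.707]
force: [-0.5, 0.8, -1.9]
gripper_width: 0.265
t 8.73 tcp [0.5257 0.168  0.1382] F [-0.5  0.8 -1.9] w 0.265 q [ 0.1   0.12  1.88  0.    1.14 -1.47]
tool axes in world (cols x,y,z)
 [[ 1. -0. -0.]
 [ 0. -0.  1.]
 [-0. -1. -0.]]
jaw(z) heading deg 90.0
```

```bash
python3 -m crank '[{"linear":[0,0.1,0],"roll":0,"hand":2},{"linear":[0,0.1,0],"roll":0,"hand":2},{"linear":[0,0.1,0],"roll":0,"hand":2},{"linear":[0,0.05,0],"roll":0,"hand":2},{"linear":[0,0.05,0],"roll":0,"hand":2},{"linear":[0,0.0,0],"roll":0,"hand":2},{"linear":[0,0.0,0],"roll":0,"hand":2},{"linear":[0,0.0,0],"roll":0,"hand":2}]'
python3 g.py
```

```text
time_s: 9.4
tool_pos: [0.5257, 0.168, 0.1343]
ee_rot: [0.707, 0.0, -0.0, -0.707]
force: [-0.4, 0.7, 0.0]
gripper_width: 0.264
t 9.4 tcp [0.5257 0.168  0.1343] F [-0.4  0.7  0. ] w 0.264 q [ 0.1   0.13  1.88 -0.    1.13 -1.47]
tool axes in world (cols x,y,z)
 [[ 1.  0. -0.]
 [ 0. -0.  1.]
 [ 0. -1. -0.]]
jaw(z) heading deg 90.0
```

```bash
python3 -m crank '[{"linear":[0,0.05,0],"roll":0,"hand":2},{"linear":[0,0.05,0],"roll":0,"hand":2},{"linear":[0,0.0,0],"roll":0,"hand":2},{"linear":[0,0.0,0],"roll":0,"hand":2},{"linear":[0,0.05,0],"roll":0,"hand":2},{"linear":[0,0,0],"roll":0,"hand":2},{"linear":[0,0.0,0],"roll":0,"hand":2},{"linear":[0,0.0,0],"roll":0,"hand":2}]'
python3 g.py; python3 tip.py
python3 - <<'E'
from h import *
s=r.snapshot('scene');W=cloud(s);st=r.get_state()['tool_pos']
hsv=cv2.cvtColor(s['img'],cv2.COLOR_RGB2HSV)
d=np.hypot(W[...,0]-st[0],W[...,1]-st[1])<.03
fl=d&(hsv[...,0]>18)&(hsv[...,0]<32)&(hsv[...,1]>120)&(W[...,2]>.1); print('flange z',fl.sum(),np.percentile(W[fl][:,2],[5,50,95]).round(4))
save(s,'probe',(330,150,530,310),4)
E
```

```text
time_s: 10.07
tool_pos: [0.5257, 0.168, 0.1328]
ee_rot: [0.707, 0.0, -0.0, -0.707]
force: [0.7, 0.7, -1.4]
gripper_width: 0.263
t 10.07 tcp [0.5257 0.168  0.1328] F [ 0.7  0.7 -1.4] w 0.263 q [ 0.1   0.13  1.88 -0.    1.13 -1.47]
tool axes in world (cols x,y,z)
 [[ 1.  0. -0.]
 [ 0. -0.  1.]
 [ 0. -1. -0.]]
jaw(z) heading deg 90.0
0.14 12 [0.5098 0.1551 0.0482] min/max [0.504 0.151 0.042] [0.513 0.172 0.051]
0.15 48 [0.5105 0.1553 0.062 ] min/max [0.505 0.148 0.052] [0.529 0.179 0.067]
0.165 234 [0.5232 0.1713 0.0799] min/max [0.497 0.139 0.067] [0.555 0.197 0.082]
0.18 153 [0.5291 0.1701 0.0836] min/max [0.498 0.138 0.082] [0.554 0.198 0.101]
10 11
wrist hole 1373 [0.519 0.148 0.035] [0.539 0.184 0.072]
flange z 63 [0.1247 0.1271 0.1306]
```

```bash
python3 -m crank '[{"linear":[0,0.05,0],"roll":0,"hand":2},{"linear":[0,0.05,0],"roll":0,"hand":2},{"linear":[0,0.0,0],"roll":0,"hand":2},{"linear":[0,0.0,0],"roll":0,"hand":2},{"linear":[0,0.05,0],"roll":0,"hand":2},{"linear":[0,0,0],"roll":0,"hand":2},{"linear":[0,0.0,0],"roll":0,"hand":2},{"linear":[0,0.0,0],"roll":0,"hand":2}]'
python3 -m crank '[{"linear":[0,0.05,0],"roll":0,"hand":2},{"linear":[0,0.05,0],"roll":0,"hand":2},{"linear":[0,0.0,0],"roll":0,"hand":2},{"linear":[0,0.0,0],"roll":0,"hand":2},{"linear":[0,0.05,0],"roll":0,"hand":2},{"linear":[0,0,0],"roll":0,"hand":2},{"linear":[0,0.0,0],"roll":0,"hand":2},{"linear":[0,0.0,0],"roll":0,"hand":2}]'
```

```text
time_s: 10.88
tool_pos: [0.5259, 0.168, 0.1315]
ee_rot: [-0.707, -0.0, -0.0, 0.707]
force: [-0.7, -0.5, 0.1]
gripper_width: 0.267
time_s: 11.55
tool_pos: [0.5265, 0.1681, 0.1314]
ee_rot: [0.707, 0.001, 0.0, -0.707]
force: [-2.2, -0.8, 6.8]
gripper_width: 0.264
```

Contact: the TCP stops at 0.1314 while the command keeps going, and the force rises to +6.8 N. The tip is at about 0.034–0.036, so the depth is 44 mm and the green (middle) post is the one. Lifting and returning the rod.

```bash
python3 -m crank '[{"linear":[0,-1,0],"roll":0,"hand":2},{"linear":[0,-3,0],"roll":0,"hand":2},{"linear":[0,-4,0],"roll":0,"hand":2},{"linear":[0,-2,0],"roll":0,"hand":2},{"linear":[0.9,0,-2],"roll":0,"hand":2},{"linear":[1.5,0,-3.4],"roll":0,"hand":2},{"linear":[1.5,0,-3.4],"roll":0,"hand":2},{"linear":[1.5,0,-3.4],"roll":0,"hand":2}]'
python3 -m crank '[{"linear":[1.5,0,-3.4],"roll":0,"hand":2},{"linear":[1.5,0,-3.4],"roll":0,"hand":2},{"linear":[1.5,0,-3.4],"roll":0,"hand":2},{"linear":[1.5,0,-2.8],"roll":0,"hand":2},{"linear":[0,0,0],"roll":0,"hand":2},{"linear":[0,0,0],"roll":0,"hand":2},{"linear":[0,0,0],"roll":0,"hand":2},{"linear":[0,0,0],"roll":0,"hand":2}]'
python3 g.py .6396,-.0837,.2298; python3 tip.py
```

```text
time_s: 12.22
tool_pos: [0.5799, 0.045, 0.2301]
ee_rot: [-0.707, -0.001, 0.0, 0.707]
force: [1.6, 0.3, -1.1]
gripper_width: 0.264
time_s: 12.88
tool_pos: [0.6393, -0.0829, 0.2296]
ee_rot: [-0.707, -0.0, 0.001, 0.707]
force: [-0.1, -0.1, -0.7]
gripper_width: 0.262
t 12.88 tcp [ 0.6393 -0.0829  0.2296] F [-0.1 -0.1 -0.7] w 0.262 q [-0.3   0.23  1.57  0.    1.33 -1.88]
tool axes in world (cols x,y,z)
 [[ 1.    -0.001 -0.001]
 [ 0.001  0.     1.   ]
 [-0.001 -1.     0.   ]]
jaw(z) heading deg 90.1
to (0.6396, -0.0837, 0.2298) cm tool [ 0.03 -0.02 -0.08]
0.13 3 [ 0.6403 -0.078   0.1373] min/max [ 0.638 -0.081  0.137] [ 0.643 -0.077  0.138]
0.14 19 [ 0.6423 -0.0805  0.1439] min/max [ 0.638 -0.086  0.139] [ 0.646 -0.076  0.148]
0.15 32 [ 0.6424 -0.079   0.1553] min/max [ 0.634 -0.087  0.15 ] [ 0.646 -0.075  0.163]
0.165 35 [ 0.642  -0.0788  0.1713] min/max [ 0.635 -0.085  0.164] [ 0.647 -0.076  0.178]
0.18 44 [ 0.6423 -0.0791  0.1883] min/max [ 0.634 -0.087  0.179] [ 0.646 -0.074  0.198]
13 14
```

```bash
python3 -m crank '[{"linear":[0.05,1,-0.1],"roll":0,"hand":2},{"linear":[0,2,0],"roll":0,"hand":2},{"linear":[0,2,0],"roll":0,"hand":2},{"linear":[0,2,0],"roll":0,"hand":2},{"linear":[0,2,0],"roll":0,"hand":2},{"linear":[0,2,0],"roll":0,"hand":2},{"linear":[0,1.2,0],"roll":0,"hand":2},{"linear":[0,0.4,0],"roll":0,"hand":2}]'
python3 -m crank '[{"linear":[0,0,0],"roll":0,"hand":2},{"linear":[0,0,0],"roll":0,"hand":2},{"linear":[0,0,0],"roll":0,"hand":2},{"linear":[0,0.1,0],"roll":0,"hand":2},{"linear":[0,0,0],"roll":0,"hand":2},{"linear":[0,0,0],"roll":0,"hand":2},{"linear":[0,0,0],"roll":0,"hand":2},{"linear":[0,0,0],"roll":0,"hand":2}]'
```

```text
time_s: 13.65
tool_pos: [0.6383, -0.084, 0.1005]
ee_rot: [-0.707, 0.002, 0.002, 0.708]
force: [-7.1, 2.6, 11.5]
gripper_width: 0.262
time_s: 14.32
tool_pos: [0.6403, -0.085, 0.1029]
ee_rot: [0.707, 0.0, 0.0, -0.707]
force: [0.1, -0.0, -1.1]
gripper_width: 0.267
```

```bash
python3 -m crank '[{"linear":[0,0.15,0],"roll":0,"hand":2},{"linear":[0,0,0],"roll":0,"hand":2},{"linear":[0,0,0],"roll":0,"hand":3},{"linear":[0,0,0],"roll":0,"hand":6},{"linear":[0,0,0],"roll":0,"hand":6},{"linear":[0,0,0],"roll":0,"hand":6},{"linear":[0,0,0],"roll":0,"hand":6},{"linear":[0,0,0],"roll":0,"hand":6}]'
python3 -m crank '[{"linear":[0,-1,0],"roll":0,"hand":6},{"linear":[0,-3,0],"roll":0,"hand":6},{"linear":[0,-3,0],"roll":0,"hand":6},{"linear":[0,-3,0],"roll":0,"hand":6},{"linear":[0,-2,0],"roll":0,"hand":6},{"linear":[0,0,0],"roll":0,"hand":6},{"linear":[0,0,0],"roll":0,"hand":6},{"linear":[0,0,0],"roll":0,"hand":6}]'
python3 m.py | egrep '^(rod|green|stand)'; python3 g.py .4337,-.0955,.220
python3 - <<'E'
from h import *
s=r.snapshot('scene'); save(s,'s3',(180,130,480,355),2.5)
E
```

```text
time_s: 14.98
tool_pos: [0.6403, -0.085, 0.1014]
ee_rot: [0.707, 0.0, 0.0, -0.707]
force: [-0.1, -0.4, -0.3]
gripper_width: 0.704
time_s: 15.65
tool_pos: [0.6396, -0.0848, 0.2203]
ee_rot: [-0.707, 0.001, 0.001, 0.707]
force: [-0.4, 0.7, -1.1]
gripper_width: 0.704
rod top [ 0.607 -0.069  0.431] 15 mid [ 0.6076 -0.0732  0.4335] mean [ 0.6065 -0.0719  0.4341] ext [0.008 0.026 0.006]
green top [ 0.449 -0.07   0.553] 59 mid [ 0.4489 -0.07    0.553 ] mean [ 0.4551 -0.07    0.5539] ext [0.047 0.009 0.012]
stand top ((622.9859008789062, -82.31602478027344), (74.85057067871094, 32.214622497558594), 78.3054428100586) 0.08896607903953191
stand scene ((638.1907348632812, -85.60581970214844), (72.6913070678711, 73.45724487304688), 0.2691674530506134) 0.09062916011583333
t 15.75 tcp [ 0.6392 -0.0846  0.2191] F [-0.7  0.2  0.2] w 0.703 q [-0.31  0.25  1.58 -0.    1.32 -1.88]
tool axes in world (cols x,y,z)
 [[ 1.    -0.003 -0.   ]
 [ 0.     0.001  1.   ]
 [-0.003 -1.     0.001]]
jaw(z) heading deg 90.0
to (0.4337, -0.0955, 0.22) cm tool [-2.055e+01 -2.000e-02 -1.080e+00]
```

View pics/s3.png

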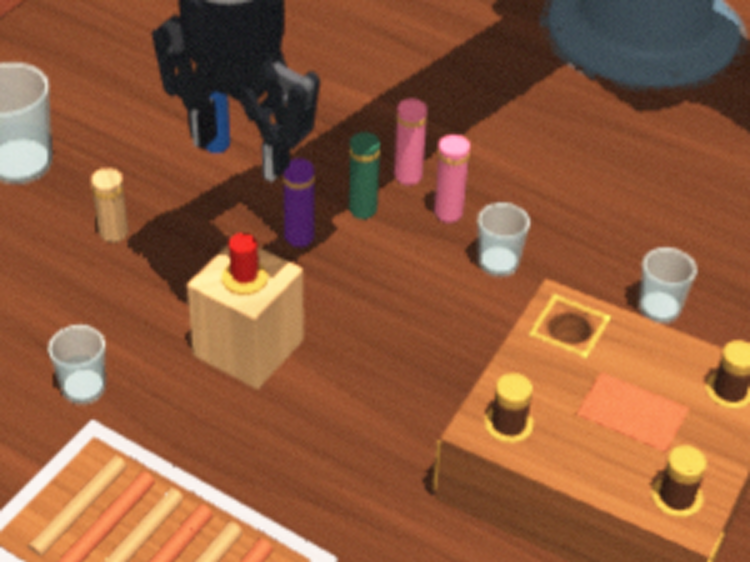

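The rod hangs in its stand with the flange seated (crop px 243,260). Next I go to the green post.

```bash
python3 -m crank '[{"linear":[-3.0,0,-0.2],"roll":0,"hand":5.5},{"linear":[-3.5,0,-0.2],"roll":0,"hand":5.5},{"linear":[-3.5,0,-0.2],"roll":0,"hand":5.5},{"linear":[-3.5,0,-0.2],"roll":0,"hand":5.5},{"linear":[-3.5,0,-0.2],"roll":0,"hand":5.5},{"linear":[-2.5,0,-0.1],"roll":0,"hand":5.5},{"linear":[-1.1,0,0],"roll":0,"hand":5.5},{"linear":[0,0,0],"roll":0,"hand":5.5}]'
python3 -m crank '[{"linear":[0,0,0],"roll":0,"hand":5.5},{"linear":[0,0,0],"roll":0,"hand":5.5},{"linear":[0,0,0],"roll":0,"hand":5.5},{"linear":[0,0,0],"roll":0,"hand":5.5},{"linear":[0,0,0],"roll":0,"hand":5.5},{"linear":[0,0,0],"roll":0,"hand":5.5},{"linear":[0,0,0],"roll":0,"hand":5.5},{"linear":[0,0,0],"roll":0,"hand":5.5}]'
python3 g.py .4337,-.0955,.066
python3 - <<'E'
from h import *
w=r.snapshot('wrist'); save(w,'wg'); X=cloud(w)
d=np.hypot(X[...,0]-.4337,X[...,1]+.0955)
P=X[(d<.03)&(abs(X[...,2]-.089)<.005)]; print(len(P),P.min(0).round(4),P.max(0).round(4),((P.min(0)+P.max(0))/2).round(4))
E
```

```text
time_s: 16.47
tool_pos: [0.4322, -0.0956, 0.2201]
ee_rot: [-0.707, 0.001, 0.0, 0.707]
force: [0.1, -0.2, -0.0]
gripper_width: 0.646
time_s: 17.13
tool_pos: [0.4344, -0.096, 0.2212]
ee_rot: [-0.707, -0.0, 0.0, 0.707]
force: [0.3, -0.0, 0.1]
gripper_width: 0.644
t 17.13 tcp [ 0.4344 -0.096   0.2212] F [ 0.3 -0.   0.1] w 0.644 q [-0.47 -0.25  2.07  0.    1.32 -2.04]
tool axes in world (cols x,y,z)
 [[ 1. -0. -0.]
 [ 0.  0.  1.]
 [-0. -1.  0.]]
jaw(z) heading deg 90.0
to (0.4337, -0.0955, 0.066) cm tool [-0.06 15.52  0.04]
1154 [ 0.4182 -0.1111  0.0843] [ 0.4455 -0.0837  0.092 ] [ 0.4319 -0.0974  0.0881]
```

View pics/wg.png

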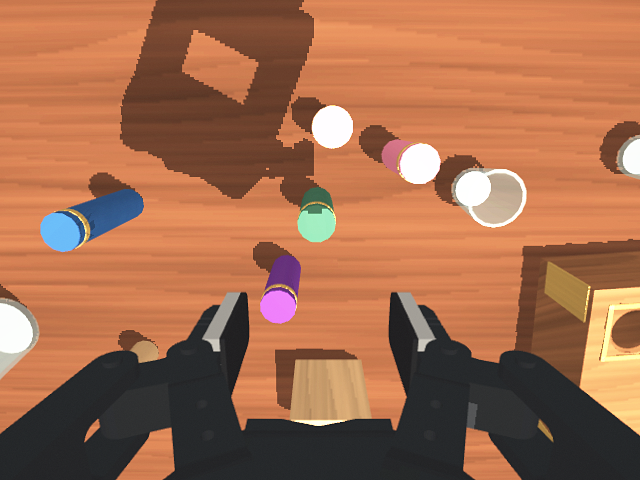

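The wrist view shows the green post at px (316,220), centred below the jaws, with purple and pink well off to the sides. Descending to grip it.

```bash
python3 -m crank '[{"linear":[-0.1,3,0],"roll":0,"hand":5.5},{"linear":[0,3.5,0],"roll":0,"hand":5.5},{"linear":[0,3.5,0],"roll":0,"hand":5.5},{"linear":[0,3,0],"roll":0,"hand":5.5},{"linear":[0,1.8,0],"roll":0,"hand":5.5},{"linear":[0,0.6,0],"roll":0,"hand":5.5},{"linear":[0,0,0],"roll":0,"hand":5.5},{"linear":[0,0,0],"roll":0,"hand":5.5}]'
python3 -m crank '[{"linear":[0,0,0],"roll":0,"hand":4},{"linear":[0,0,0],"roll":0,"hand":3.3},{"linear":[0,0,0],"roll":0,"hand":2.9},{"linear":[0,0,0],"roll":0,"hand":2.5},{"linear":[0,0,0],"roll":0,"hand":2},{"linear":[0,0,0],"roll":0,"hand":2},{"linear":[0,0,0],"roll":0,"hand":2},{"linear":[0,0,0],"roll":0,"hand":2}]' 50
```

```text
time_s: 17.85
tool_pos: [0.434, -0.0964, 0.0682]
ee_rot: [0.707, 0.001, 0.0, -0.707]
force: [0.1, -0.2, 1.0]
gripper_width: 0.641
time_s: 18.52
tool_pos: [0.4345, -0.0967, 0.0688]
ee_rot: [0.708, 0.001, 0.001, -0.707]
force: [-0.3, -0.9, 6.4]
gripper_width: 0.304
```

```bash
python3 -m crank '[{"linear":[0,-0.5,0],"roll":0,"hand":2},{"linear":[0,-2,0],"roll":0,"hand":2},{"linear":[0,-4,0],"roll":0,"hand":2},{"linear":[0,-4,0],"roll":0,"hand":2},{"linear":[0,-2,0],"roll":0,"hand":2},{"linear":[0,-0.5,0],"roll":0,"hand":2},{"linear":[0,0,0],"roll":0,"hand":2},{"linear":[0,0,0],"roll":0,"hand":2}]'
python3 g.py .526,.1672,.198
```

```text
time_s: 19.18
tool_pos: [0.4324, -0.0955, 0.1958]
ee_rot: [-0.707, 0.001, 0.001, 0.707]
force: [0.6, 0.9, -0.9]
gripper_width: 0.305
t 19.18 tcp [ 0.4324 -0.0955  0.1958] F [ 0.6  0.9 -0.9] w 0.305 q [-0.47 -0.23  2.1   0.    1.27 -2.05]
tool axes in world (cols x,y,z)
 [[ 1.    -0.002 -0.   ]
 [ 0.     0.001  1.   ]
 [-0.002 -1.     0.001]]
jaw(z) heading deg 90.0
to (0.526, 0.1672, 0.198) cm tool [ 9.37 -0.21 26.27]
```

```bash
python3 -m crank '[{"linear":[0.7,0,2],"roll":0,"hand":2},{"linear":[1.2,0,3.4],"roll":0,"hand":2},{"linear":[1.2,0,3.4],"roll":0,"hand":2},{"linear":[1.2,0,3.4],"roll":0,"hand":2},{"linear":[1.2,0,3.4],"roll":0,"hand":2},{"linear":[1.2,0,3.4],"roll":0,"hand":2},{"linear":[1.2,0,3.4],"roll":0,"hand":2},{"linear":[0.9,0,2.6],"roll":0,"hand":2}]'
python3 -m crank '[{"linear":[0.5,0,1.3],"roll":0,"hand":2},{"linear":[0,0,0],"roll":0,"hand":2},{"linear":[0,0,0],"roll":0,"hand":2},{"linear":[0,0,0],"roll":0,"hand":2},{"linear":[0,0,0],"roll":0,"hand":2},{"linear":[0,0,0],"roll":0,"hand":2},{"linear":[0,0,0],"roll":0,"hand":2},{"linear":[0,0,0],"roll":0,"hand":2}]'
python3 g.py .526,.1672,.198
python3 - <<'E'
from h import *
st=r.get_state()['tool_pos']
w=r.snapshot('wrist'); save(w,'wp'); X=cloud(w); s=r.snapshot('scene'); save(s,'sp',(330,130,530,280),4); S=cloud(s)
for n,c,D in(('wrist',w,X),('scene',s,S)):
    h=cv2.cvtColor(c['img'],cv2.COLOR_RGB2HSV); d=np.hypot(D[...,0]-st[0],D[...,1]-st[1])<.035
    g=d&(h[...,0]>60)&(h[...,0]<95)&(h[...,1]>80)&(D[...,2]>.1)
    for z in np.arange(.11,.23,.015):
        P=D[g&(abs(D[...,2]-z)<.0075)]
        if len(P)>5: print(n,round(z,3),len(P),P.min(0).round(4),P.max(0).round(4))
E
```

```text
time_s: 19.85
tool_pos: [0.5199, 0.1564, 0.1939]
ee_rot: [0.707, -0.001, -0.002, -0.707]
force: [-0.2, -0.5, -0.7]
gripper_width: 0.307
time_s: 20.52
tool_pos: [0.5262, 0.1664, 0.1975]
ee_rot: [-0.707, 0.0, -0.0, 0.707]
force: [0.2, -0.2, -0.2]
gripper_width: 0.31
t 20.52 tcp [0.5262 0.1664 0.1975] F [ 0.2 -0.2 -0.2] w 0.31 q [ 0.1   0.05  1.84 -0.    1.25 -1.47]
tool axes in world (cols x,y,z)
 [[ 1.     0.     0.001]
 [-0.001  0.     1.   ]
 [ 0.    -1.     0.   ]]
jaw(z) heading deg 90.0
to (0.526, 0.1672, 0.198) cm tool [-0.02 -0.05  0.08]
wrist 0.14 293 [0.5099 0.1527 0.134 ] [0.5207 0.178  0.1475]
wrist 0.155 413 [0.51   0.1526 0.1475] [0.521  0.1788 0.1625]
wrist 0.17 522 [0.51   0.1528 0.1625] [0.5212 0.1791 0.1775]
wrist 0.185 669 [0.5099 0.1529 0.1775] [0.5212 0.1793 0.1925]
wrist 0.2 632 [0.5099 0.1536 0.1925] [0.5211 0.1798 0.2051]
wrist 0.215 4692 [0.5097 0.1536 0.2116] [0.5382 0.1798 0.2212]
scene 0.14 53 [0.5252 0.1555 0.1332] [0.5407 0.1792 0.1475]
scene 0.155 66 [0.5259 0.1551 0.1485] [0.5393 0.1794 0.1624]
scene 0.17 63 [0.5259 0.1555 0.1629] [0.5379 0.1797 0.1771]
scene 0.185 72 [0.5275 0.1557 0.1775] [0.5396 0.1799 0.1925]
scene 0.2 39 [0.5283 0.1582 0.1927] [0.5397 0.1777 0.2029]
scene 0.215 99 [0.5118 0.1537 0.212 ] [0.5389 0.1764 0.2221]
```

View pics/wp.png

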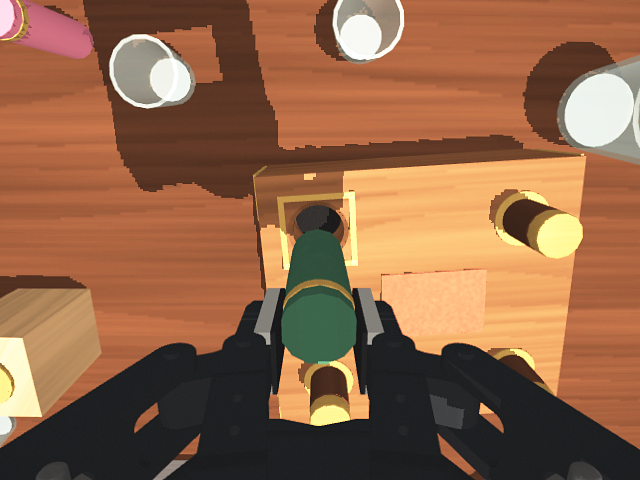

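The green post is held upright, with the socket showing behind its foot at px (318,222). The post axis is about 1.5 mm short in x and 0.8 mm in y, so I correct that and lower.

```bash
python3 -m crank '[{"linear":[0.13,1.5,0.08],"roll":0,"hand":2},{"linear":[0,1.5,0],"roll":0,"hand":2},{"linear":[0,1,0],"roll":0,"hand":2},{"linear":[0,0,0],"roll":0,"hand":2},{"linear":[0,0,0],"roll":0,"hand":2},{"linear":[0,0,0],"roll":0,"hand":2},{"linear":[0,0,0],"roll":0,"hand":2},{"linear":[0,0,0],"roll":0,"hand":2}]'
python3 -m crank '[{"linear":[0,0.2,0],"roll":0,"hand":2},{"linear":[0,0.2,0],"roll":0,"hand":2},{"linear":[0,0.2,0],"roll":0,"hand":2},{"linear":[0,0.2,0],"roll":0,"hand":2},{"linear":[0,0.2,0],"roll":0,"hand":2},{"linear":[0,0.2,0],"roll":0,"hand":2},{"linear":[0,0.2,0],"roll":0,"hand":2},{"linear":[0,0.2,0],"roll":0,"hand":2}]'
```

```text
time_s: 21.28
tool_pos: [0.5281, 0.1679, 0.1583]
ee_rot: [-0.707, -0.001, -0.001, 0.707]
force: [-0.3, 1.1, -0.1]
gripper_width: 0.311
time_s: 21.95
tool_pos: [0.5275, 0.1678, 0.141]
ee_rot: [-0.707, -0.0, 0.0, 0.707]
force: [0.3, 0.0, -0.0]
gripper_width: 0.307
```

```bash
python3 -m crank '[{"linear":[0,0.3,0],"roll":0,"hand":2},{"linear":[0,0.4,0],"roll":0,"hand":2},{"linear":[0,0.5,0],"roll":0,"hand":2},{"linear":[0,0.5,0],"roll":0,"hand":2},{"linear":[0,0.5,0],"roll":0,"hand":2},{"linear":[0,0.5,0],"roll":0,"hand":2},{"linear":[0,0.3,0],"roll":0,"hand":2},{"linear":[0,0.2,0],"roll":0,"hand":2}]'
python3 -m crank '[{"linear":[0,0.1,0],"roll":0,"hand":2},{"linear":[0,0.1,0],"roll":0,"hand":2},{"linear":[0,0.05,0],"roll":0,"hand":2},{"linear":[0,0.05,0],"roll":0,"hand":2},{"linear":[0,0.05,0],"roll":0,"hand":2},{"linear":[0,0,0],"roll":0,"hand":2},{"linear":[0,0,0],"roll":0,"hand":2},{"linear":[0,0,0],"roll":0,"hand":2}]'
```

```text
time_s: 22.62
tool_pos: [0.5272, 0.1678, 0.1086]
ee_rot: [0.707, -0.0, -0.0, -0.707]
force: [0.1, 0.9, -0.9]
gripper_width: 0.303
time_s: 23.28
tool_pos: [0.5276, 0.1678, 0.1059]
ee_rot: [-0.707, -0.0, 0.0, 0.707]
force: [-0.2, 0.5, -0.7]
gripper_width: 0.303
```

```bash
python3 -m crank '[{"linear":[0,0.05,0],"roll":0,"hand":2},{"linear":[0,0.05,0],"roll":0,"hand":2},{"linear":[0,0.05,0],"roll":0,"hand":2},{"linear":[0,0,0],"roll":0,"hand":2},{"linear":[0,0.05,0],"roll":0,"hand":2},{"linear":[0,0,0],"roll":0,"hand":2},{"linear":[0,0,0],"roll":0,"hand":2},{"linear":[0,0,0],"roll":0,"hand":2}]'
```

```text
time_s: 23.95
tool_pos: [0.5282, 0.1678, 0.1048]
ee_rot: [0.707, 0.001, 0.0, -0.707]
force: [-1.2, -0.7, 6.3]
gripper_width: 0.305
```

```bash
python3 -m crank '[{"linear":[0,0.05,0],"roll":0,"hand":2},{"linear":[0,0.05,0],"roll":0,"hand":2},{"linear":[0,0,0],"roll":0,"hand":2},{"linear":[0,0,0],"roll":0,"hand":2},{"linear":[0,0,0],"roll":0,"hand":2},{"linear":[0,0,0],"roll":0,"hand":2},{"linear":[0,0,0],"roll":0,"hand":2},{"linear":[0,0,0],"roll":0,"hand":2}]'
```

```text
time_s: 24.62
tool_pos: [0.5287, 0.1679, 0.1048]
ee_rot: [0.707, 0.001, 0.001, -0.707]
force: [-3.0, -1.3, 9.6]
gripper_width: 0.309
```

The post sits on the floor: contact came at TCP 0.1048, which is what I predicted. I back off the preload, open gradually and retreat.

```bash
python3 -m crank '[{"linear":[0,-0.2,0],"roll":0,"hand":2},{"linear":[0,0,0],"roll":0,"hand":2},{"linear":[0,0,0],"roll":0,"hand":3},{"linear":[0,0,0],"roll":0,"hand":3.5},{"linear":[0,0,0],"roll":0,"hand":5.5},{"linear":[0,0,0],"roll":0,"hand":5.5},{"linear":[0,0,0],"roll":0,"hand":5.5},{"linear":[0,0,0],"roll":0,"hand":5.5}]'
python3 -m crank '[{"linear":[0,-1,0],"roll":0,"hand":5.5},{"linear":[0,-3,0],"roll":0,"hand":5.5},{"linear":[0,-4,0],"roll":0,"hand":5.5},{"linear":[0,-4,0],"roll":0,"hand":5.5},{"linear":[0,-2,0],"roll":0,"hand":5.5},{"linear":[-3,0,0],"roll":0,"hand":5.5},{"linear":[-3,0,0],"roll":0,"hand":5.5},{"linear":[-2,0,0],"roll":0,"hand":5.5}]'
python3 -m crank '[{"linear":[0,0,0],"roll":0,"hand":5.5},{"linear":[0,0,0],"roll":0,"hand":5.5},{"linear":[0,0,0],"roll":0,"hand":5.5},{"linear":[0,0,0],"roll":0,"hand":5.5},{"linear":[0,0,0],"roll":0,"hand":5.5},{"linear":[0,0,0],"roll":0,"hand":5.5},{"linear":[0,0,0],"roll":0,"hand":5.5},{"linear":[0,0,0],"roll":0,"hand":5.5}]'
python3 g.py
python3 - <<'E'
from h import *
s=r.snapshot('scene'); save(s,'fin'); D=cloud(s)
for n,c in(('green',(.526,.167)),('p1',(.6374,.3145)),('p2',(.6463,.1757)),('p3',(.518,.3065)),('rod',(.6396,-.0838)),('pale',(.593,-.277)),('blue',(.4345,-.272)),('purple',(.499,-.1255))):
    d=np.hypot(D[...,0]-c[0],D[...,1]-c[1])<.03; q=D[d]; t=np.percentile(q[:,2],97); P=q[q[:,2]>t-.006]
    print(n,'top',t.round(4),'mean',P.mean(0).round(4))
E
```

```text
time_s: 25.28
tool_pos: [0.5275, 0.1678, 0.1047]
ee_rot: [0.707, 0.0, -0.0, -0.707]
force: [-0.4, 1.4, 0.2]
gripper_width: 0.642
time_s: 25.95
tool_pos: [0.446, 0.1679, 0.2459]
ee_rot: [-0.707, -0.0, -0.0, 0.707]
force: [0.3, 0.4, 0.3]
gripper_width: 0.644
time_s: 26.62
tool_pos: [0.4477, 0.1678, 0.2447]
ee_rot: [0.707, -0.0, -0.0, -0.707]
force: [-0.7, -0.1, -0.3]
gripper_width: 0.647
t 26.62 tcp [0.4477 0.1678 0.2447] F [-0.7 -0.1 -0.3] w 0.647 q [ 0.12 -0.18  1.97  0.    1.35 -1.45]
tool axes in world (cols x,y,z)
 [[ 1. -0. -0.]
 [ 0. -0.  1.]
 [-0. -1. -0.]]
jaw(z) heading deg 90.0
green top 0.1278 mean [0.5253 0.1676 0.126 ]
p1 top 0.1276 mean [0.6376 0.3141 0.126 ]
p2 top 0.1276 mean [0.6461 0.1749 0.126 ]
p3 top 0.128 mean [0.5184 0.305  0.1262]
rod top 0.1363 mean [ 0.6414 -0.0831  0.1347]
pale top 0.0744 mean [ 0.5929 -0.2766  0.0726]
blue top 0.1098 mean [ 0.434  -0.2733  0.1082]
purple top 0.0922 mean [ 0.4988 -0.1254  0.0904]
```

View pics/fin.png

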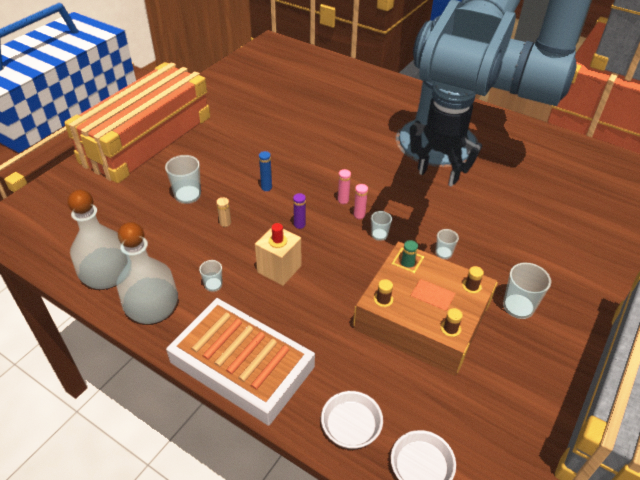

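The final view shows the green post upright in the socket at px (410,254). Its measured top is level with the other three, the rod hangs in its stand (278,240), and the glasses and spares are where they were. Handing in.

```bash
python3 -c "
from cell import r
print(r.job_done(), r.get_state()['time_s'])"
```

```text
the job is handed in; nothing more can be done
the job is handed in; nothing more can be done
```

The job is done and handed in at about 27 s of the 61 s allowed. I probed the socket with the depth rod and found it 44 mm deep. I hung the rod back in its stand, then stood the green middle post in the socket.

- **Probe:** the tip met the floor at a height of about 0.034–0.036 m with a force of 6.8 N. The wrist camera's depth reading of the floor, about 0.036 m, agreed. The other two depths would have put the floor at 0.054 m or 0.018 m.
- **Post height:** the green post's top read 127.8 mm, against 127.6, 127.6 and 128.0 mm for the three fixed posts. All four read about 3 mm above the true height, which is the camera's offset. The post is upright and within about 1 mm of the socket centre.
- **Rod:** it hangs with its flange on the stand. While re-hanging it, the flange touched the stand once at about 12 N.
- **Other objects:** the pale and blue spare posts measured within about 1.5 mm of where they started. The glasses look unmoved in the final picture; I did not measure them again.

No check failed. The one attempt to re-measure the rod from the top camera was blocked by the arm, so I used the scene camera.

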